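# Set the gap gauge to 3 and prove it with the feeler blade

### The arm

A 6-joint arm with a two-finger parallel gripper is mounted at the origin on a cart in front of the work surface, level with it; the furniture and walls round the work are solid. World frame = base frame: x ahead of the robot, y to its left, z up, the work surface at z = 0. Lengths are in m, angles in rad, forces in N, time in s.
With the tool pointing down it reaches from about 0.35 to 0.775 m from the base axis. Payload 5.5 kg.
Tool frame: the origin (TCP) lies midway between the tips of the shut fingers; the grasp point (between the pads) lies 19 mm behind it; z points along the fingers, y is the line along which they close (so a half turn about z gives the same grasp; the last joint's range is limited). The gripper opens to 85 mm and grips with 20 to 120 N. Pads are 22 mm wide; open, the fingers measure 114 mm over their backs; the gripper's body (76 mm by 85 mm) begins 54 mm behind the grasp point. The pads swing forward as they close: fully open they stand 13 mm farther back than shut.
Start: joints at [1.106, 0.313, 0.046, 1.304, 0, 1.431], TCP at [0.184, 0.545, 0.231] pointing down, gripper open.
Joint ranges: [-2.76, 2.76], [-0.86, 1.69], [-1.03, 1.26], [-2.2, 2.34], [-1.47, 1.5], [-3.14, 3.14]. Speed limits (rad/s): [2.57, 2.57, 3.14, 3.14, 3.14, 3.14].

### API

Orientations are given as a unit quaternion [w, x, y, z].
In Python, from workcell import telemetry, imaging, env gives the robot as it stands. The module is installed in compiled form; this text tells all that it offers.
- The arm moves only by the tool step_arm, never from a script. Its argument "moves" is a list of rows, each a list of 3 entries, a list of its own where there are three numbers: the shift along the tool's x, y, z in mm, then the turn, a rotation vector about the tool's x, y, z in rad, then the finger opening in mm, from 0 to 85.4. A call has 1 to 8 rows; each row is the pose to reach, as a shift and turn from the pose commanded when the call began, along the tool's axes at that moment; what a row does not reach only later rows make up. A row lasts 1/12 s, in which the tool goes at most 41.7 mm and 7.16 degrees, less where a joint would pass 70% of its speed; a pose out of reach is approached as far as the arm can. A call with a gripper value outside its range is refused whole. The fingers move at their own pace and stop on an object; "grip_force" is the grip in N (left out, the last holds). Time passes only in rows, so rows that repeat a pose let the fingers close. It gives the time, the measured TCP pose, the force, the opening and the grip force at its end, in the units of the state.
- telemetry.get_state(): the state, without advancing time (a new reading comes with each control period).
- imaging.read_camera(name): name is "scene" or "side" or "wrist"; returns the picture (420x560x3 uint8, red, green, blue); there is no depth.
- imaging.camera_params(name): a dict with "camera_matrix" (3x3 intrinsics, pixels), "pose" (4x4, takes a point from camera to world coordinates). Camera axes: x right, y up, looking along -z (the intrinsics and any distortion apply to the point x, -y, -z); pixel columns grow to the right and rows downward; lengths in m; the calibration is good to about 2 mm. A picture is of the moment at which its call begins: read the wrist's pose just before it. camera_params takes no time and is no camera call; for the wrist camera it gives the pose at the moment of the call.
- env.hand_in(): hands the job in; it is judged then, once.
The state is a dict: "clock": time; "joint_pos": joint angles; "qvel": joint speeds; "tau": joint torques, N m; "tcp_pos": TCP position; "orientation": TCP orientation; "wrist_force": force on the tool from outside, world axes, zero at the start; "ft_torque": the same for the moment, N m; "finger_gap": finger opening in m; "grip_force": force on a finger pad.
Only numpy, scipy, OpenCV 4.12 (cv2) and the standard library are available. Lean on these libraries where they do the work, as an engineer would, in place of code of your own. Each camera call takes 0.05 s, during which the arm holds its last target. There are 200 camera calls.

### The job

Turn the blue knob of the gap gauge until the number 3 stands centred in the little window. Then take the thick feeler blade (green handle) and slide it, level and tip first, under the brass foot along the steel strip without forcing it, until it gently meets the stop, feeling the foot's light drag, and leave it there with the 3 still showing. Leave the orange blade, the white-capped cup and the amber bottle alone.

Things in the scene. Friction and masses are not known exactly. Their poses are not given: they have to be found in the camera images.
- gauge: Grey gap gauge, fixed, base 157 x 180 mm, its top at z = 14 mm. Origin on the worktop; x is the way the blade slides in, y to the dial side, z up. Dial axis upright at x = 0, y = 45 mm; white housing 84 x 84 mm round it, top at z = 60 mm, window 23 x 26 mm in its -x face. Steel strip (anvil) 40 mm wide about y = -50 mm, x = -95 to 41 mm, top at z = 22 mm, open towards -x.
- drum (a joint): Angle of number drum and knob, rad, 0.6283 a number: 0 shows 0, 1.885 shows 3 centred, 5.65 shows 9 (end stop). Counter-clockwise from above raises the number, clockwise lowers it. Starts between 6.2 and 7.7, stays where it is left (friction about 0.1 N m). The gap under the foot is 2 mm a number plus 0.5 mm: 6.5 mm at 3.
- knob_grip (a point): Point on the dial axis, z = 83 mm, inside the knob's blue bar. The bar is 50 mm long, 14 mm thick, z = 64 to 92 mm, on a black collar of 46 mm diameter. The point turns with the knob, its x axis along the bar; at drum = 0 the bar lies along the gauge's x.
- foot (a joint): Lift (m) of the sprung brass foot over the strip: 0 hanging free, 0.003 at most; spring 1 to 3 N. Foot 40 mm wide, at gauge x = 2 to 30 mm, rounded at its -x edge, under a blue carriage (x = 0 to 60 mm, up to z = 62 mm) on two 70 mm posts at x = 50, y = -75 and -25 mm. The thick blade lifts it about 1.5 mm with the dial at 3, a drag of some 2 to 7 N.
- gap_stop (a point): Middle of the lower edge of the stop's face, on top of the strip (z = 22 mm, gauge x = 35 mm, y = -50 mm); axes as the gauge's. The stop is a dark block across the strip behind the brass foot; the blade's tip arrives here.
- blade_thick: Feeler blade with green ribbed handle, lying flat, loose, 0.08 to 0.17 kg. Origin under the middle of the handle; x to the tip, z up. Handle 50 mm long (x = -25 to 25 mm), 24 wide, 36 high; steel blade x = 25 to 95 mm, 24 wide, 8 thick, its upper side tapering to 4 mm over the last 18 mm. One flat underside; balances 8 mm ahead of the origin.
- blade_thick_tip (a point): Tip of the thick blade, at the middle of its lower edge, 95 mm ahead of the body's origin; axes as the body's.
- blade_thin: Feeler blade of the same form with orange handle and 5 mm thick blade; not to be used. It lies beside the thick one; which of them lies farther right varies.
- cup_white: Sample cup with white cap, 66 mm diameter, 69 mm high, origin under its middle; a bystander.
- amber_bottle: Amber dropper bottle, 37 mm diameter, 100 mm high, origin under its middle; a bystander.

How it is judged:
On the way, in this order (a step that is already met when the one before it is completed fails the run):
1. the window shows 3, centred, while the thick blade is still outside the gap (value of joint drum between 1.725 and 2.045 rad and horizontal distance between blade_thick_tip and gap_stop above 0.04 m), for 0.3 s.
2. the thick blade lies home against the stop under the lifted foot, the window still at 3 (value of joint drum between 1.725 and 2.045 rad and value of joint foot above 0.0006 m and x of blade_thick_tip in the frame of gap_stop above -0.005 m), for 0.2 s.
At the end, for the whole second after the job is handed in: The drum is within a quarter of a number (0.16 rad) of 3; the thick blade lies at rest on the strip, level within 0.06 rad, square to the stop within 0.15 rad, its tip within 5 mm of the stop and within 12 mm of the strip's middle line, with the brass foot lifted by it by more than 0.6 mm (all of step 2 and y of blade_thick_tip in the frame of gap_stop between -0.012 and 0.012 m and angle between the x axis of blade_thick and the x axis of gauge, either way round below 0.15 rad and angle between blade_thick's own z axis and vertical below 0.06 rad and linear speed of blade_thick below 0.02 m/s); the robot touches nothing.
It fails at once if the blade is forced against the gauge with more than 60 N (contact force between blade_thick and gauge above 60 N).
It fails at once if the orange blade is moved by more than 20 mm (distance of blade_thin from where it was at the start of the episode above 0.02 m).
It fails at once if the white-capped cup is moved by more than 20 mm (distance of cup_white from where it was at the start of the episode above 0.02 m).
It fails at once if the amber bottle is moved by more than 20 mm (distance of amber_bottle from where it was at the start of the episode above 0.02 m).
It also fails if it takes over 72 s, if anything falls off the work surface, if the arm or the gripper's body presses on something with over 40 N, if the wrist force passes 120 N, or if a joint passes its speed limit or range.

## Working session

There is one attempt and no reset: what is moved stays moved. The work goes in short steps, Python scripts to look and compute and a tool call to move; the robot and the scene stay as the last step left them, time stands still between calls to the robot, and variables do not carry over. Pictures are saved under pics/ and viewed, at most 10 in all, crops included, and the job is handed in when it is done.

Besides the shell and the picture viewer there is one more tool, called after ">>>" as name(argument=value, ...) on one line, values as JSON. step_arm: Moves the arm, as the interface text tells. Its arguments: {"type":"object","properties":{"moves":{"type":"array"},"grip_force":{"type":"number"}},"required":["moves"]}

```bash
mkdir -p pics; cat > h.py <<'E'
import numpy as np, cv2
from workcell import telemetry, imaging, env
def ray(cam,px,P=None):
    p=P or imaging.camera_params(cam);K=np.array(p["camera_matrix"]);T=np.array(p["pose"])
    u=np.linalg.solve(K,[px[0],px[1],1.0]);d=T[:3,:3]@np.array([u[0],-u[1],-u[2]])
    return T[:3,3],d/np.linalg.norm(d)
def onz(cam,px,z,P=None):
    o,d=ray(cam,px,P);return o+d*(z-o[2])/d[2]
def proj(cam,X,P=None):
    p=P or imaging.camera_params(cam);K=np.array(p["camera_matrix"]);T=np.array(p["pose"])
    c=T[:3,:3].T@(np.array(X)-T[:3,3]);v=K@np.array([c[0],-c[1],-c[2]]);return v[:2]/v[2]
def snap(cam,name):
    im=imaging.read_camera(cam);cv2.imwrite(f"pics/{name}.png",im[:,:,::-1]);return im
E
python3 - <<'E'
from h import *
a=snap("scene","s0");b=snap("side","d0");c=snap("wrist","w0")
cv2.imwrite("pics/two.png",cv2.resize(np.hstack([a,b]),(800,300),interpolation=cv2.INTER_AREA)[:,:,::-1])
for n in("scene","side","wrist"):
    p=imaging.camera_params(n);print(n,np.round(p["pose"],3).tolist(),np.round(p["camera_matrix"],1).tolist(),[k for k in p])
print(telemetry.get_state())
E
```

```text
scene [[0.495, 0.584, -0.644, -0.402], [-0.869, 0.329, -0.37, -0.526], [-0.004, 0.742, 0.67, 1.05], [0.0, 0.0, 0.0, 1.0]] [[533.9, 0.0, 270.5], [0.0, 533.9, 205.6], [0.0, 0.0, 1.0]] ['camera_matrix', 'pose']
side [[0.904, 0.179, -0.388, 0.032], [-0.427, 0.392, -0.815, -0.994], [0.006, 0.902, 0.431, 0.601], [0.0, 0.0, 0.0, 1.0]] [[396.3, 0.0, 292.2], [0.0, 396.3, 207.6], [0.0, 0.0, 1.0]] ['camera_matrix', 'pose']
wrist [[0.32, -0.9, -0.296, 0.108], [0.947, 0.304, 0.101, 0.571], [-0.001, -0.313, 0.95, 0.374], [0.0, 0.0, 0.0, 1.0]] [[337.2, 0.0, 275.4], [0.0, 337.2, 211.8], [0.0, 0.0, 1.0]] ['camera_matrix', 'pose']
{'clock': 0.15, 'joint_pos': array([ 1.10639492e+00,  3.13846226e-01,  4.52471374e-02,  1.30362739e+00,
       -1.43182424e-05,  1.43118556e+00]), 'qvel': array([-0.00142484, -0.00253918,  0.00255342, -0.00108823, -0.00078322,
       -0.00075966]), 'tau': array([ 2.80890759e-03, -4.81065881e+01,  2.98815179e+01,  1.39276785e-02,
       -7.78496201e-05, -8.33624455e-06]), 'tcp_pos': array([0.18333049, 0.54457765, 0.23060625]), 'orientation': array([-2.05853874e-04,  1.61682426e-01,  9.86842582e-01, -6.84840882e-04]), 'wrist_force': array([ 0.47404056, -0.64048208, -0.6962132 ]), 'ft_torque': array([-0.01038215,  0.03076705,  0.01995684]), 'grip_force': 0.0, 'finger_gap': 0.0853988841713133}
```

View pics/s0.png

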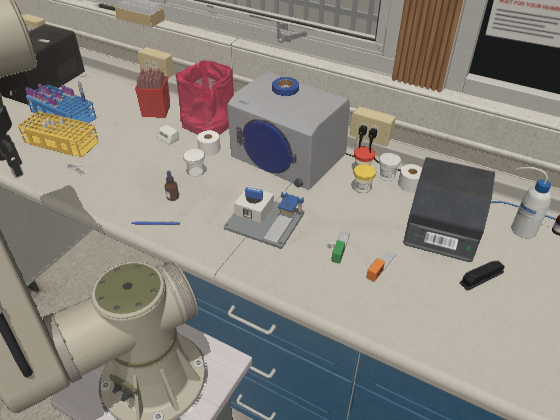

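View pics/d0.png

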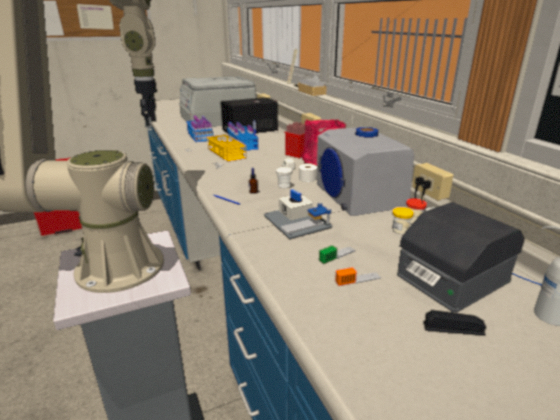

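The scene view shows the gauge around (264,213) with its blue knob at (255,194), the green handle at (339,250) with its tip near (347,233), the orange handle at (376,268), the bottle at (171,187) and the white cup at (194,162). The side view agrees: gauge (298,215), green (328,254), orange (346,276).

```bash
python3 - <<'E'
from h import *
for n,f in(("scene","s0"),("side","d0")):
    im=cv2.imread(f"pics/{f}.png");hsv=cv2.cvtColor(im,cv2.COLOR_BGR2HSV)
    for nm,lo,hi,z in(("green",(50,110,40),(80,255,255),.018),("orange",(5,180,150),(15,255,255),.018),("blue",(105,150,60),(122,255,255),.08)):
        m=cv2.inRange(hsv,lo,hi);k,l,s,c=cv2.connectedComponentsWithStats(m)
        for i in range(1,k):
            if s[i,4]>25 and 215<c[i][0]<400 and 170<c[i][1]<300: print(n,nm,s[i].tolist(),np.round(c[i],1),np.round(onz(n,c[i],z),3))
for px in((225,226),(272,243),(303,213)): print(px,np.round(onz("scene",px,.014),3))
for px in((342,233),(347,235),(394,256)): print(px,np.round(onz("scene",px,.004),3))
im=cv2.imread("pics/s0.png")[165:290,215:405];cv2.imwrite("pics/s0c.png",cv2.resize(im,None,fx=4.2,fy=4.2,interpolation=cv2.INTER_CUBIC))
E
```

```text
scene green [333, 241, 12, 15, 113] [338.3 247.9] [ 0.533 -0.196  0.018]
side green [320, 246, 16, 17, 205] [327.5 254. ] [ 0.519 -0.199  0.018]
side orange [336, 268, 20, 17, 211] [344.8 275.4] [ 0.508 -0.304  0.018]
side blue [321, 149, 21, 47, 723] [331.1 172.2] [0.766 0.21  0.08 ]
side blue [291, 191, 10, 10, 68] [295.2 195.8] [0.548 0.068 0.08 ]
side blue [309, 205, 21, 11, 101] [318.9 210.5] [ 0.565 -0.06   0.08 ]
(225, 226) [0.458 0.113 0.014]
(272, 243) [ 0.465 -0.033  0.014]
(303, 213) [ 0.612 -0.051  0.014]
(342, 233) [ 0.602 -0.177  0.004]
(347, 235) [ 0.601 -0.193  0.004]
(394, 256) [ 0.591 -0.332  0.004]
```

View pics/s0c.png

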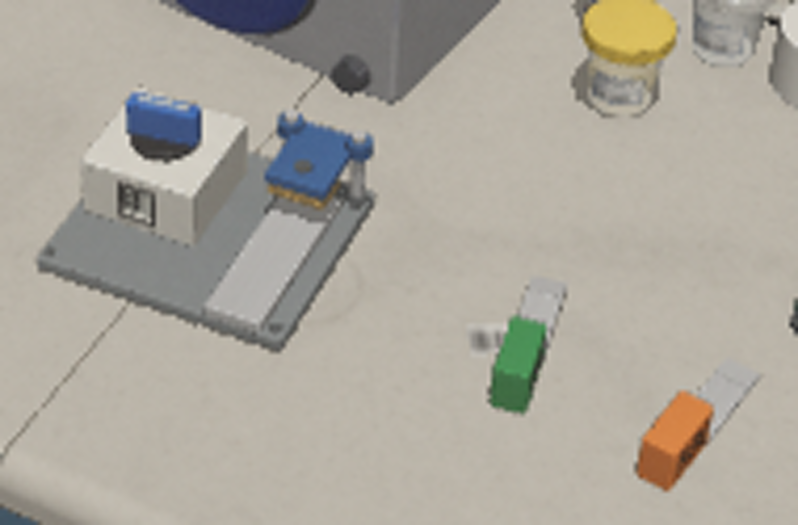

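The crop shows the base corners at about scene (224.5,227.4), (281.7,247.1) and (303.6,212.6). The bar lies roughly across the gauge, and the strip opens towards the robot. Next I move the wrist camera over the work.

>>> step_arm(moves=[[[-225,-221,-14],[0,0,0],85],[[-225,-221,-14],[0,0,0],85],[[-225,-221,-14],[0,0,0],85],[[-225,-221,-14],[0,0,0],85],[[-225,-221,-14],[0,0,0],85],[[-225,-221,-14],[0,0,0],85],[[-225,-221,-14],[0,0,0],85],[[-225,-221,-14],[0,0,0],85]])

```text
clock: 0.82
tcp_pos: [0.327, 0.2607, 0.2454]
orientation: [0.0, 0.163, 0.987, -0.0]
wrist_force: [0.4, 0.4, -0.4]
finger_gap: 0.085
grip_force: 0.0
```

>>> step_arm(moves=[[[-225,-221,-14],[0,0,0],85],[[-225,-221,-14],[0,0,0],85],[[-225,-221,-14],[0,0,0],85],[[-225,-221,-14],[0,0,0],85],[[-225,-221,-14],[0,0,0],85],[[-225,-221,-14],[0,0,0],85],[[-225,-221,-14],[0,0,0],85],[[-225,-221,-14],[0,0,0],85]])

```text
clock: 1.48
tcp_pos: [0.4704, -0.0212, 0.2592]
orientation: [0.001, 0.163, 0.987, -0.0]
wrist_force: [-0.3, 0.3, 0.5]
finger_gap: 0.0848
grip_force: 0.0
```

>>> step_arm(moves=[[[-50,-49,-2],[0,0,-0.325],85],[[-50,-49,-2],[0,0,-0.325],85],[[-50,-49,-2],[0,0,-0.325],85],[[-50,-49,-2],[0,0,-0.325],85],[[-50,-49,-2],[0,0,-0.325],85],[[-50,-49,-2],[0,0,-0.325],85]])

```text
clock: 1.98
tcp_pos: [0.5001, -0.0792, 0.2611]
orientation: [-0.0, 0.001, 1.0, 0.0]
wrist_force: [0.2, -0.4, 0.4]
finger_gap: 0.0849
grip_force: 0.0
```

```bash
cat >> h.py <<'E'
def blobs(im,lo,hi,amin=150):
    m=cv2.inRange(cv2.cvtColor(im,cv2.COLOR_RGB2HSV),lo,hi);cs,_=cv2.findContours(m,cv2.RETR_EXTERNAL,cv2.CHAIN_APPROX_NONE)
    return [c for c in cs if cv2.contourArea(c)>amin]
E
python3 - <<'E'
from h import *
s=telemetry.get_state();P=imaging.camera_params("wrist");a=snap("wrist","w1")
import pickle;pickle.dump(P,open("w1.pkl","wb"))
print(s["clock"],s["tcp_pos"],s["orientation"],s["joint_pos"])
for nm,lo,hi in(("green",(50,110,40),(80,255,255)),("orange",(5,180,120),(15,255,255)),("blue",(105,120,60),(122,255,255))):
    for c in blobs(a,lo,hi): r=cv2.minAreaRect(c);print(nm,np.round(r[0]),np.round(r[1]),round(r[2]))
E
```

```text
1.9833 [ 0.50012939 -0.07922951  0.26109295] [-3.84261439e-04  6.06728022e-04  9.99999708e-01  2.60982542e-04] [-3.15920401e-01  1.73064368e-01 -6.40865133e-02  1.33453795e+00
  2.57901499e-04 -3.14707060e-01]
green [169. 191.] [45. 26.] 80
orange [ 71. 183.] [44. 21.] 88
blue [332. 259.] [48. 58.] 87
blue [428. 236.] [22. 52.] 78
```

View pics/w1.png

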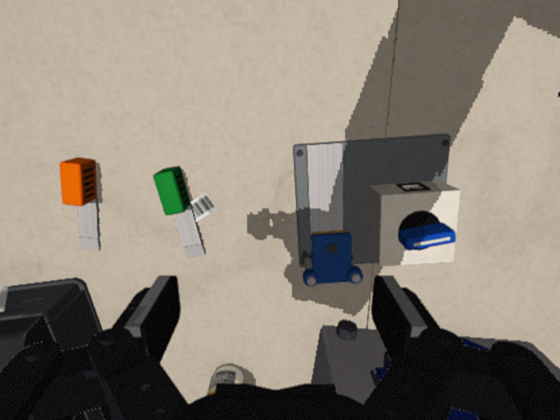

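The wrist view (up is towards the robot, right is +y) shows the base corners near (293,146), (449,134) and (299,265), and the strip at columns 307–342. The bar's top stripe runs (415,243)–(452,236). The green blade's handle is at (169,191) with its tip at (194,254); the orange blade is further left.

```bash
python3 - <<'E'
from h import *
import pickle
P=pickle.load(open("w1.pkl","rb"));im=cv2.imread("pics/w1.png")[:,:,::-1]
pts={"c1":((293.5,146),.014),"c2":((449,134.5),.014),"c3":((299,265),.014),"s1":((307,144),.022),"s2":((342,142),.022),"s3":((311,232),.022),"k1":((415,243),.092),"k2":((452,236),.092),"h1":((372,185),.06),"h2":((460,184),.06),"h3":((379,265),.06),"h4":((455,262),.06),"t1":((186,256),.004),"t2":((203,252),.004),"o1":((80,248),.003),"o2":((98,248),.003)}
for k,(p,z) in pts.items(): print(k,np.round(onz("wrist",p,z,P)*1000,1))
crops=[im[120:280,285:465],im[155:265,150:215]]
a=cv2.resize(crops[0],None,fx=2.7,fy=2.7,interpolation=cv2.INTER_CUBIC);b=cv2.resize(crops[1],None,fx=4,fy=4,interpolation=cv2.INTER_CUBIC)
H=max(a.shape[0],b.shape[0]);o=np.zeros((H,a.shape[1]+b.shape[1],3),np.uint8);o[:a.shape[0],:a.shape[1]]=a;o[:b.shape[0],a.shape[1]:]=b
cv2.imwrite("pics/w1c.png",o[:,:,::-1]);print(o.shape)
E
```

```text
c1 [469.7 -57.9  14. ]
c2 [457.2 118.3  14. ]
c3 [621.1 -48.6  14. ]
s1 [466.5 -43.2  22. ]
s2 [464.4  -4.1  22. ]
s3 [572.4 -35.5  22. ]
k1 [556.7  61.7  92. ]
k2 [549.2  97.7  92. ]
h1 [504.5  22.6  60. ]
h2 [503.7 114.7  60. ]
h3 [597.7  38.7  60. ]
h4 [594.2 124.3  60. ]
t1 [ 612.8 -195.8    4. ]
t2 [ 607.2 -173.2    4. ]
o1 [ 601.5 -332.8    3. ]
o2 [ 601.6 -309.4    3. ]
(440, 746, 3)
```

View pics/w1c.png

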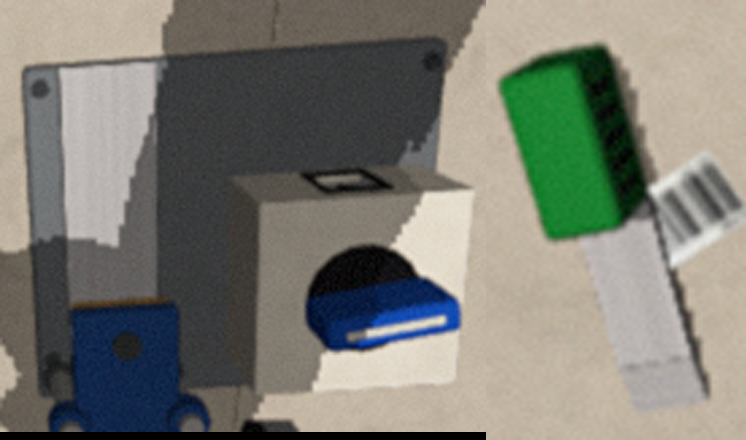

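>>> step_arm(moves=[[[-54,158,91],[0,0,-0.96],60],[[-54,158,91],[0,0,-0.96],60],[[-54,158,91],[0,0,-0.96],60],[[-54,158,91],[0,0,-0.96],60],[[-54,158,91],[0,0,-0.96],60],[[-54,158,91],[0,0,-0.96],60],[[-54,158,91],[0,0,-0.96],60],[[-54,158,91],[0,0,-0.96],60]])

```text
clock: 2.7
tcp_pos: [0.5538, 0.0801, 0.17]
orientation: [-0.0, -0.465, 0.885, 0.0]
wrist_force: [0.0, -0.4, -0.7]
finger_gap: 0.0602
grip_force: 0.0
```

>>> step_arm(moves=[[[0,0,0],[0,0,-0.76],60],[[0,0,0],[0,0,-0.76],60],[[0,0,0],[0,0,-0.76],60],[[0,0,0],[0,0,-0.76],60],[[0,0,0],[0,0,-0.76],60],[[0,0,0],[0,0,-0.76],60],[[0,0,0],[0,0,-0.76],60],[[0,0,0],[0,0,-0.76],60]])

```text
clock: 3.37
tcp_pos: [0.5542, 0.0789, 0.1706]
orientation: [-0.0, 0.757, -0.653, 0.0]
wrist_force: [-0.1, 0.1, -0.1]
finger_gap: 0.0595
grip_force: 0.0
```

```bash
python3 - <<'E'
from h import *
s=telemetry.get_state();P=imaging.camera_params("wrist");a=snap("wrist","w2")
import pickle;pickle.dump(P,open("w2.pkl","wb"))
print(s["clock"],s["tcp_pos"],s["orientation"],s["joint_pos"])
for c in blobs(a,(105,120,60),(122,255,255)): r=cv2.minAreaRect(c);print(np.round(r[0],1),np.round(r[1]),round(r[2]),[np.round(onz("wrist",p,.092,P)*1000,1).tolist() for p in cv2.boxPoints(r)])
E
```

```text
3.3667 [0.55422371 0.07893396 0.17057618] [-1.47469072e-04  7.57210174e-01 -6.53171284e-01  7.37932319e-05] [-1.99285408e-03  3.08204448e-01 -1.11245511e-01  1.15104222e+00
  1.27537295e-04 -1.72005541e+00]
[276.8 213.8] [72. 21.] 86 [[566.8, 50.0, 92.0], [553.4, 47.1, 92.0], [542.0, 98.9, 92.0], [556.4, 102.0, 92.0]]
[ 12.7 146.2] [17. 44.] 24 [[744.0, 65.5, 92.0], [729.7, 37.4, 92.0], [720.4, 40.3, 92.0], [734.3, 68.7, 92.0]]
[246.   67.5] [105.  86.] 90 [[615.2, -40.8, 92.0], [565.8, -48.1, 92.0], [556.4, 10.2, 92.0], [610.6, 18.2, 92.0]]
```

View pics/w2.png

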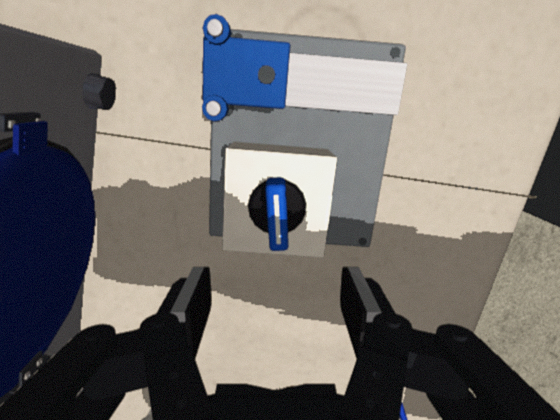

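The view shows the bar at (277,214) almost vertical, the housing top with corners (225,148), (336,157), (325,255) and (223,249), and the strip's open end at (405,64)–(400,114).

```bash
python3 - <<'E'
from h import *
import pickle
P=pickle.load(open("w2.pkl","rb"));im=cv2.imread("pics/w2.png")
f=lambda p,z:np.round(onz("wrist",p,z,P)*1000,1)
H=[f(p,.06) for p in((225,148),(336,157),(325,255),(223,249))];print(H,np.mean(H,0))
print([f(p,.022) for p in((405.5,64),(400,114.5),(289,53),(287,107))],[f(p,.014) for p in((405,45),(371,246))])
hsv=cv2.cvtColor(im,cv2.COLOR_BGR2HSV)
m=cv2.inRange(hsv,(105,120,60),(122,255,255));m[:170]=0;m[260:]=0;m[:,:250]=0;m[:,310:]=0
# stripe inside bar
b=cv2.morphologyEx(m,cv2.MORPH_CLOSE,np.ones((9,9)));s=(b>0)&(m==0)
pt=np.argwhere(s)[:,::-1].astype(np.float32);v=cv2.fitLine(pt,2,0,.01,.01).ravel();print(len(pt),v,pt.min(0),pt.max(0),pt.mean(0))
y0,y1=pt[:,1].min(),pt[:,1].max()
e=[(v[2]+v[0]/v[1]*(y-v[3]),y) for y in(y0,y1)];A=[f(p,.092) for p in e];print(A,np.degrees(np.arctan2(A[0][1]-A[1][1],A[0][0]-A[1][0])))
E
```

```text
[array([599.1,  38.6,  60. ]), array([515.7,  33.1,  60. ]), array([508.4, 114. ,  60. ]), array([592.5, 120.9,  60. ])] [553.925  76.65   60.   ]
[array([468.3, -42.7,  22. ]), array([462.5,  -4.4,  22. ]), array([561.3, -37. ,  22. ]), array([556.5,   3.4,  22. ])] [array([469.7, -57.4,  14. ]), array([455.6, 118.7,  14. ])]
279 [6.5691411e-02 9.9783999e-01 2.7696774e+02 2.1889964e+02] [273. 194.] [287. 250.] [276.96774 218.89964]
[array([557.9,  59.7,  92. ]), array([549.2, 100.6,  92. ])] -77.99137314299641
```

>>> step_arm(moves=[[[2.4,0.4,40],[0,0,-0.06],50],[[2.4,0.4,75],[0,0,-0.06],50],[[2.4,0.4,95],[0,0,-0.06],50],[[2.4,0.4,104.5],[0,0,-0.06],50],[[2.4,0.4,104.5],[0,0,-0.06],0],[[2.4,0.4,104.5],[0,0,-0.06],0],[[2.4,0.4,104.5],[0,0,-0.06],0],[[2.4,0.4,104.5],[0,0,-0.06],0]], grip_force=50)

```text
clock: 4.08
tcp_pos: [0.5539, 0.0753, 0.0675]
orientation: [0.001, 0.777, -0.63, 0.0]
wrist_force: [-4.5, -2.3, 3.5]
finger_gap: 0.0131
grip_force: 50.4
```

>>> step_arm(moves=[[[0,0,0],[0,0,0],0],[[0,0,0],[0,0,0],0],[[0,0,0],[0,0,0],0],[[0,0,0],[0,0,0],0]], grip_force=50)

```text
clock: 4.42
tcp_pos: [0.5539, 0.0753, 0.0675]
orientation: [0.0, 0.777, -0.63, 0.0]
wrist_force: [-4.6, -1.5, 3.8]
finger_gap: 0.013
grip_force: 50.4
```

>>> step_arm(moves=[[[0,0,0],[0,0,0.12],0],[[0,0,0],[0,0,0.24],0],[[0,0,0],[0,0,0.36],0],[[0,0,0],[0,0,0.48],0],[[0,0,0],[0,0,0.6],0],[[0,0,0],[0,0,0.72],0],[[0,0,0],[0,0,0.84],0],[[0,0,0],[0,0,0.9],0]])

```text
clock: 5.08
tcp_pos: [0.5525, 0.0757, 0.0675]
orientation: [-0.001, -0.423, 0.906, 0.0]
wrist_force: [-8.9, -0.4, 7.0]
finger_gap: 0.0128
grip_force: 50.9
```

```bash
python3 -c "
from h import *
s=telemetry.get_state();print(s)"
```

```text
{'clock': 5.0833, 'joint_pos': array([-7.68763093e-03,  3.84904561e-01, -2.70775806e-01,  9.17899778e-01,
       -2.85760101e-04, -8.82118035e-01]), 'qvel': array([ 4.04299042e-04, -1.48464804e-04, -5.95310678e-04,  2.44135681e-03,
        6.09349031e-04,  6.42665492e-01]), 'tau': array([ -0.47769634, -45.40852904,  28.99336696,  -3.65132265,
         0.18564274,  -0.100038  ]), 'tcp_pos': array([0.55253561, 0.0756688 , 0.0674641 ]), 'orientation': array([-1.31790071e-03, -4.23418032e-01,  9.05933338e-01,  4.70064894e-04]), 'wrist_force': array([-8.88092378, -0.365223  ,  7.02483956]), 'ft_torque': array([-0.14259192,  1.64887542,  0.06124196]), 'grip_force': 50.86023688316345, 'finger_gap': 0.012793393469893697}
```

>>> step_arm(moves=[[[0,0,0],[0,0,0.12],0],[[0,0,0],[0,0,0.24],0],[[0,0,0],[0,0,0.36],0],[[0,0,0],[0,0,0.48],0],[[0,0,0],[0,0,0.6],0],[[0,0,0],[0,0,0.72],0],[[0,0,0],[0,0,0.84],0],[[0,0,0],[0,0,0.9],0]])

```text
clock: 5.75
tcp_pos: [0.552, 0.0769, 0.0675]
orientation: [-0.002, 0.012, 1.0, 0.001]
wrist_force: [-9.4, 4.1, 8.5]
finger_gap: 0.0128
grip_force: 51.1
```

>>> step_arm(moves=[[[0,0,0],[0,0,0.12],0],[[0,0,0],[0,0,0.24],0],[[0,0,0],[0,0,0.36],0],[[0,0,0],[0,0,0.48],0],[[0,0,0],[0,0,0.6],0],[[0,0,0],[0,0,0.72],0],[[0,0,0],[0,0,0.84],0],[[0,0,0],[0,0,0.9],0]])

```text
clock: 6.42
tcp_pos: [0.5526, 0.0782, 0.0675]
orientation: [-0.002, 0.446, 0.895, 0.001]
wrist_force: [-7.4, 8.2, 6.6]
finger_gap: 0.0133
grip_force: 50.8
```

>>> step_arm(moves=[[[0,0,0],[0,0,0.12],0],[[0,0,0],[0,0,0.22],0],[[0,0,0],[0,0,0.26],0],[[0,0,0],[0,0,0.26],0],[[0,0,0],[0,0,0.26],0],[[0,0,0],[0,0,0.26],0]])

```text
clock: 6.92
tcp_pos: [0.553, 0.0783, 0.0675]
orientation: [-0.002, 0.556, 0.831, 0.002]
wrist_force: [-6.9, 8.9, 6.0]
finger_gap: 0.0131
grip_force: 50.7
```

>>> step_arm(moves=[[[0,0,0],[0,0,0],50],[[0,0,0],[0,0,0],50],[[0,0,0],[0,0,0],50],[[0,0,-20],[0,0,0],50],[[0,0,-60],[0,0,0],50],[[0,0,-100],[0,0,0],50],[[0,0,-100],[0,0,0],50],[[0,0,-100],[0,0,0],50]])

```text
clock: 7.58
tcp_pos: [0.5575, 0.0753, 0.1695]
orientation: [0.003, 0.557, 0.831, 0.002]
wrist_force: [1.3, 0.2, -0.5]
finger_gap: 0.0501
grip_force: 0.0
```

```bash
python3 - <<'E'
from h import *
s=telemetry.get_state();P=imaging.camera_params("wrist");a=snap("wrist","w3");b=snap("scene","s3")
import pickle;pickle.dump(P,open("w3.pkl","wb"))
print(s["clock"],s["tcp_pos"],s["orientation"])
p=proj("scene",[.512,.075,.04]);x,y=int(p[0]),int(p[1])
b=cv2.resize(b[y-25:y+25,x-25:x+25],(400,400),interpolation=cv2.INTER_CUBIC)
q=proj("wrist",[.554,.0765,.092],P);x,y=int(q[0]),int(q[1]);print(p,q)
c=a[y-70:y+70,x-70:x+70];c=cv2.resize(c,(400,400),interpolation=cv2.INTER_CUBIC)
cv2.imwrite("pics/c3.png",np.hstack([b,c])[:,:,::-1])
E
```

```text
7.5833 [0.55746633 0.07533864 0.16946902] [0.00332653 0.55653795 0.83081284 0.00211334]
[246.67520359 212.19806929] [269.56432135 218.80918026]
```

View pics/c3.png

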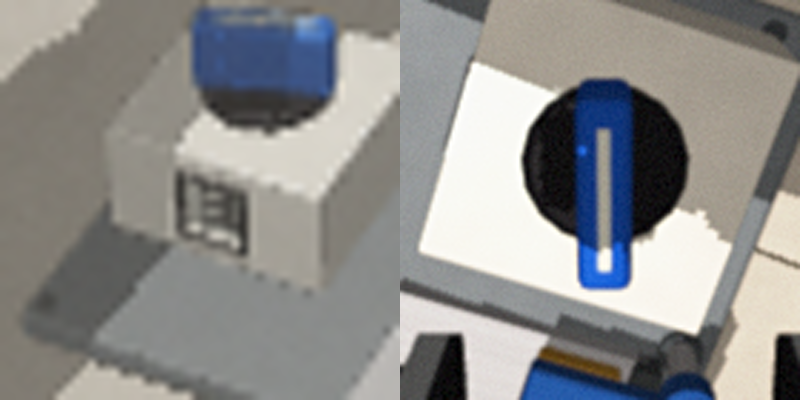

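The scene crop (left) shows a 3-like digit centred in the window. In the wrist crop (right) the bar is upright and the housing edges are turned about 17° to it, close to the expected 18°. I check this numerically.

```bash
python3 - <<'E'
from h import *
import pickle
P=pickle.load(open("w3.pkl","rb"))
x0,y0=199,148;k=140/400
f=lambda u,v,z:onz("wrist",(x0+(u-400)*k,y0+v*k),z,P)*1000
ang=lambda a,b:np.degrees(np.arctan2(b[1]-a[1],b[0]-a[0]))
print("stripe",ang(f(604,128,.092),f(604,272,.092)),"barL",ang(f(578,150,.092),f(580,280,.092)),"barR",ang(f(632,150,.092),f(630,280,.092)))
print("housing",ang(f(472,64,.06),f(420,250,.06)),ang(f(799,65,.06),f(722,328,.06)),ang(f(420,250,.06),f(722,328,.06)),ang(f(472,64,.06),f(420,250,.06)))
print(f(604,128,.092),f(604,272,.092))
# blade from w1
P=pickle.load(open("w1.pkl","rb"));im=cv2.imread("pics/w1.png")
g=lambda u,v,z:np.round(onz("wrist",(150+(u-486)/4,155+v/4),z,P)*1000,1)
print("top",[g(u,v,.036) for u,v in((501,85),(574,55),(550,238),(622,230))])
print("tip",g(637,408,0.004),g(707,396,0.004))
print("side edge",g(585,240,.008),g(640,408,.002),g(655,215,.008),g(692,360,.008),g(622,372,.008))
print("orange",[np.round(onz("wrist",p,.036,P)*1000) for p in((62,162),(84,157),(62,203),(84,206))])
E
```

```text
stripe -67.9566918516014 barL -67.59983408239621 barR -68.27610697495685
housing -85.63384352733051 -80.65040604945648 6.267963213187558 -85.63384352733051
[547.52357271  94.04113324  92.        ] [561.45290879  59.63970509  92.        ]
top [array([ 499.8, -214. ,   36. ]), array([ 491.4, -192.9,   36. ]), array([ 544.7, -205. ,   36. ]), array([ 542.4, -184.1,   36. ])]
tip [ 614.3 -193.6    4. ] [ 610.  -170.4    4. ]
side edge [ 554.9 -203.8    8. ] [ 615.3 -193.2    2. ] [ 546.8 -181.4    8. ] [ 595.5 -173.5    8. ] [ 599.6 -196.2    8. ]
orange [array([ 484., -313.,   36.]), array([ 478., -288.,   36.]), array([ 531., -322.,   36.]), array([ 534., -298.,   36.])]
```

>>> step_arm(moves=[[[-240,-135.5,20],[0,0,-0.96],80],[[-240,-135.5,20],[0,0,-0.96],80],[[-240,-135.5,20],[0,0,-0.96],80],[[-240,-135.5,20],[0,0,-0.96],80],[[-240,-135.5,20],[0,0,-0.96],80],[[-240,-135.5,20],[0,0,-0.96],80],[[-240,-135.5,20],[0,0,-0.96],80],[[-240,-135.5,20],[0,0,-0.96],80]])

```text
clock: 8.35
tcp_pos: [0.5191, -0.2026, 0.1434]
orientation: [-0.001, 0.127, 0.992, -0.0]
wrist_force: [1.0, -0.2, 0.3]
finger_gap: 0.08
grip_force: 0.0
```

>>> step_arm(moves=[[[0,0,0],[0,0,-0.4],80],[[0,0,0],[0,0,-0.4],80],[[0,0,0],[0,0,-0.4],80],[[0,0,0],[0,0,-0.4],80],[[0,0,0],[0,0,-0.4],80],[[0,0,0],[0,0,-0.4],80]])

```text
clock: 8.85
tcp_pos: [0.52, -0.1975, 0.1443]
orientation: [-0.001, -0.072, 0.997, 0.001]
wrist_force: [1.0, -0.5, 1.0]
finger_gap: 0.08
grip_force: 0.0
```

```bash
python3 - <<'E'
from h import *
s=telemetry.get_state();P=imaging.camera_params("wrist");a=snap("wrist","w4")
import pickle;pickle.dump(P,open("w4.pkl","wb"))
print(s["clock"],s["tcp_pos"],s["orientation"])
for c in blobs(a,(50,110,40),(80,255,255)): r=cv2.minAreaRect(c);print(np.round(r[0],1),np.round(r[1]),r[2],[np.round(onz("wrist",p,.036,P)*1000,1).tolist() for p in cv2.boxPoints(r)])
E
```

```text
8.85 [ 0.51997337 -0.19753694  0.14431106] [-1.08833143e-03 -7.17791305e-02  9.97419693e-01  7.26744779e-04]
[271.7 202.6] [67. 30.] 86.42366790771484 [[492.5, -216.8, 36.0], [487.9, -194.8, 36.0], [540.8, -183.4, 36.0], [545.7, -206.8, 36.0]]
```

View pics/w4.png

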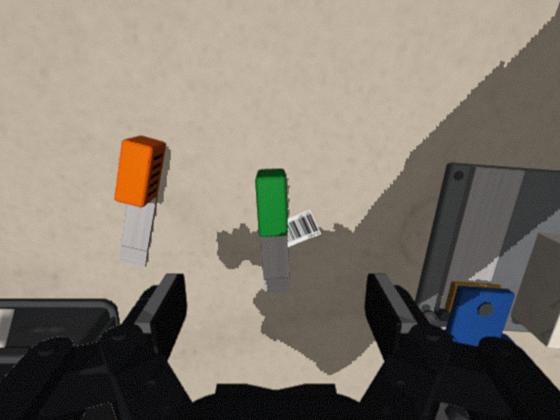

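The green handle is at (272,203) with its tip at (277,290), between the fingers; nothing else is within their reach. Descending.

>>> step_arm(moves=[[[-3.3,-2.2,35],[0,0,-0.046],80],[[-3.3,-2.2,70],[0,0,-0.046],80],[[-3.3,-2.2,85],[0,0,-0.046],80],[[-3.3,-2.2,85],[0,0,-0.046],80],[[-3.3,-2.2,85],[0,0,-0.046],80],[[-3.3,-2.2,85],[0,0,-0.046],80]])

```text
clock: 9.4
tcp_pos: [0.5252, -0.1999, 0.0618]
orientation: [0.001, -0.095, 0.995, -0.0]
wrist_force: [-0.2, -0.8, 0.7]
finger_gap: 0.0797
grip_force: 0.0
```

```bash
python3 - <<'E'
from h import *
from scipy.spatial.transform import Rotation as R
s=telemetry.get_state();q=s["orientation"];print(s["clock"],s["tcp_pos"],np.round(R.from_quat(q[[1,2,3,0]]).as_matrix(),4).tolist())
E
```

```text
9.4 [ 0.52515074 -0.19989479  0.06181363] [[-0.9818, -0.1897, 0.0013], [-0.1897, 0.9819, -0.0006], [-0.0012, -0.0008, -1.0]]
```

>>> step_arm(moves=[[[1,0,25],[0,0,0],80],[[1,0,42],[0,0,0],80],[[1,0,50],[0,0,0],80],[[1,0,53.5],[0,0,0],80],[[1,0,53.5],[0,0,0],60],[[1,0,53.5],[0,0,0],40],[[1,0,53.5],[0,0,0],30],[[1,0,53.5],[0,0,0],20]], grip_force=50)

```text
clock: 10.07
tcp_pos: [0.5243, -0.2002, 0.0084]
orientation: [0.001, -0.095, 0.995, -0.001]
wrist_force: [1.0, 0.8, -0.1]
finger_gap: 0.0326
grip_force: 0.0
```

>>> step_arm(moves=[[[0,0,0],[0,0,0],0],[[0,0,0],[0,0,0],0],[[0,0,0],[0,0,0],0],[[0,0,0],[0,0,0],0],[[0,0,0],[0,0,0],0],[[0,0,0],[0,0,0],0]], grip_force=50)

```text
clock: 10.57
tcp_pos: [0.5243, -0.2002, 0.0084]
orientation: [0.001, -0.095, 0.995, -0.001]
wrist_force: [0.0, 0.3, 6.5]
finger_gap: 0.0232
grip_force: 50.4
```

```bash
python3 - <<'E'
from h import *
s=telemetry.get_state();print(s["clock"],s["tcp_pos"],s["orientation"],s["wrist_force"],s["finger_gap"],s["grip_force"])
E
```

```text
10.5667 [ 0.52428552 -0.20018623  0.00838065] [ 9.19260591e-04 -9.54367960e-02  9.95434922e-01 -5.37373572e-04] [0.01500189 0.34835766 6.52730279] 0.023238024333457927 50.38664996623993
```

>>> step_arm(moves=[[[0,0,-20],[0,0,0],0],[[0,0,-50],[0,0,0],0],[[5,10,-85],[0,0,0],0],[[20,45,-100],[0,0,0.05],0],[[30,80,-100],[0,0,0.115],0],[[43,115,-100],[0,0,0.115],0],[[43.2,150,-100],[0,0,0.115],0],[[43.2,185,-100],[0,0,0.115],0]])

```text
clock: 11.23
tcp_pos: [0.4441, -0.0251, 0.1072]
orientation: [-0.0, -0.037, 0.999, 0.0]
wrist_force: [1.3, 0.5, -0.9]
finger_gap: 0.0233
grip_force: 49.6
```

>>> step_arm(moves=[[[0,0,15],[0,0,0],0],[[0,0,30],[0,0,0],0],[[0,0,30],[0,0,0],0],[[0,0,30],[0,0,0],0]])

```text
clock: 11.57
tcp_pos: [0.4448, -0.0259, 0.0768]
orientation: [-0.001, -0.038, 0.999, 0.0]
wrist_force: [-0.0, -1.0, -1.9]
finger_gap: 0.0232
grip_force: 49.7
```

```bash
python3 - <<'E'
from h import *
from scipy.spatial.transform import Rotation as R
s=telemetry.get_state();P=imaging.camera_params("wrist");a=snap("wrist","w5");d=snap("side","d5")
import pickle;pickle.dump(P,open("w5.pkl","wb"))
q=s["orientation"];print(s["clock"],s["tcp_pos"],s["wrist_force"],s["finger_gap"],s["grip_force"],np.round(R.from_quat(q[[1,2,3,0]]).as_matrix(),4).tolist())
E
```

```text
11.5667 [ 0.4448178  -0.02591646  0.07675246] [-0.01855286 -0.95158463 -1.87803862] 0.023192244967456758 49.707271456718445 [[-0.9971, -0.0764, -0.0023], [-0.0764, 0.9971, 0.0006], [0.0022, 0.0008, -1.0]]
```

View pics/w5.png

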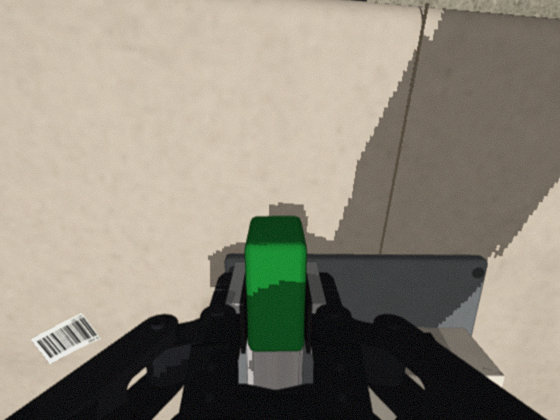

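The blade is held straight: handle at columns 246–306, steel centred near (279,375). The gauge's front edge is level in the picture, from (226,256) to (486,257), so the yaw already matches. Checking the lateral position.

```bash
python3 - <<'E'
from h import *
import pickle
P=pickle.load(open("w5.pkl","rb"))
T=np.array([.4448,-.0259]);X=np.array([.9971,.0764]);Y=np.array([-.0764,.9971])
def f(n,p,z):
    w=onz("wrist",p,z,P)[:2];print(n,np.round(w*1000,1),"fwd",round((w-T)@X*1000,1),"lat",round((w-T)@Y*1000,1))
f("cornerL",(225,255),.014);f("cornerR",(487,256),.014)
f("stripR?",(318,262),.022);f("stripL",(233,262),.022)
zb=.0684
f("hL",(247,262),zb+.036);f("hR",(306,262),zb+.036);f("hrear",(276,240),zb+.036);f("hfrontL",(247,350),zb+.036);f("hfrontR",(306,350),zb+.036)
f("bL",(247,382),zb+.008);f("bR",(313,382),zb+.008);f("tip",(280,390),zb+.004)
for n,p in (("stop",(.5959,-.0155,.022)),): print(n,((np.array(p[:2])-T)@X*1000).round(1),((np.array(p[:2])-T)@Y*1000).round(1))
E
```

```text
cornerL [465.9 -57.9] fwd 18.6 lat -33.5
cornerR [453.4 118. ] fwd 19.6 lat 142.8
stripR? [462.5   3.6] fwd 19.9 lat 28.1
stripL [466.7 -51.5] fwd 19.8 lat -27.2
hL [424.3 -38. ] fwd -21.4 lat -10.5
hR [422.6 -15.6] fwd -21.4 lat 12.0
hrear [414.4 -27.7] fwd -30.4 lat 0.6
hfrontL [464.9 -36. ] fwd 19.3 lat -11.6
hfrontR [463.1 -11.4] fwd 19.3 lat 13.1
bL [509.8 -36. ] fwd 64.1 lat -15.0
bR [507.2  -0.6] fwd 64.1 lat 20.5
tip [518.1 -17.5] fwd 73.7 lat 2.8
stop 151.5 -1.2
```

>>> step_arm(moves=[[[0,0,20],[0,0,0],0],[[0,0,35],[0,0,0],0],[[0,0,43],[0,0,0],0],[[0,0,44.5],[0,0,0],0],[[0,0,44.5],[0,0,0],0],[[0,0,44.5],[0,0,0],0]])

```text
clock: 12.17
tcp_pos: [0.4465, -0.0267, 0.0335]
orientation: [0.0, -0.038, 0.999, -0.0]
wrist_force: [0.1, 0.1, -1.3]
finger_gap: 0.0228
grip_force: 49.7
```

>>> step_arm(moves=[[[0,0,0.4],[0,0,0],0],[[0,0,0.8],[0,0,0],0],[[0,0,0.8],[0,0,0],0]])

```text
clock: 12.42
tcp_pos: [0.4464, -0.0264, 0.0325]
orientation: [0.001, -0.038, 0.999, -0.0]
wrist_force: [-0.0, -0.5, -1.9]
finger_gap: 0.0232
grip_force: 49.7
```

>>> step_arm(moves=[[[0,0,0.5],[0,0,0],0],[[0,0,1.0],[0,0,0],0],[[0,0,1.3],[0,0,0],0],[[0,0,1.3],[0,0,0],0]])

```text
clock: 12.75
tcp_pos: [0.4458, -0.0263, 0.0306]
orientation: [-0.0, -0.038, 0.999, 0.0]
wrist_force: [0.3, 0.3, -1.8]
finger_gap: 0.023
grip_force: 49.7
```

>>> step_arm(moves=[[[0,0,0.3],[0,0,0],0],[[0,0,0.5],[0,0,0],0],[[0,0,0.5],[0,0,0],0]])

```text
clock: 13.0
tcp_pos: [0.4459, -0.0263, 0.0303]
orientation: [0.0, -0.038, 0.999, 0.0]
wrist_force: [-1.0, 1.0, 1.8]
finger_gap: 0.0234
grip_force: 50.2
```

>>> step_arm(moves=[[[-4,0,-0.3],[0,0,0],0],[[-8,0,-0.3],[0,0,0],0],[[-12,0,-0.3],[0,0,0],0],[[-16,0,-0.3],[0,0,0],0],[[-20,0,-0.3],[0,0,0],0],[[-23,0,-0.3],[0,0,0],0],[[-25,0,-0.3],[0,0,0],0],[[-25,0,-0.3],[0,0,0],0]])

```text
clock: 13.67
tcp_pos: [0.4714, -0.0244, 0.0304]
orientation: [0.0, -0.038, 0.999, 0.0]
wrist_force: [0.6, 0.7, -2.1]
finger_gap: 0.0232
grip_force: 49.8
```

>>> step_arm(moves=[[[-1.5,0,0],[0,0,0],0],[[-3,0,0],[0,0,0],0],[[-4.5,0,0],[0,0,0],0],[[-6,0,0],[0,0,0],0],[[-7.5,0,0],[0,0,0],0],[[-9,0,0],[0,0,0],0],[[-10,0,0],[0,0,0],0],[[-10,0,0],[0,0,0],0]])

```text
clock: 14.33
tcp_pos: [0.4811, -0.0237, 0.0305]
orientation: [0.0, -0.038, 0.999, 0.0]
wrist_force: [-0.1, 0.4, -1.4]
finger_gap: 0.0234
grip_force: 49.8
```

>>> step_arm(moves=[[[-1.5,0,0],[0,0,0],0],[[-3,0,0],[0,0,0],0],[[-4.5,0,0],[0,0,0],0],[[-6,0,0],[0,0,0],0],[[-7.5,0,0],[0,0,0],0],[[-9,0,0],[0,0,0],0],[[-10,0,0],[0,0,0],0],[[-10,0,0],[0,0,0],0]])

```text
clock: 15.0
tcp_pos: [0.4903, -0.0228, 0.0304]
orientation: [-0.0, -0.038, 0.999, 0.0]
wrist_force: [-3.7, -0.1, 1.6]
finger_gap: 0.0231
grip_force: 50.2
```

>>> step_arm(moves=[[[-1.5,0,0],[0,0,0],0],[[-3,0,0],[0,0,0],0],[[-4.5,0,0],[0,0,0],0],[[-6,0,0],[0,0,0],0],[[-7.5,0,0],[0,0,0],0],[[-9,0,0],[0,0,0],0],[[-9,0,0],[0,0,0],0]])

```text
clock: 15.58
tcp_pos: [0.5004, -0.0222, 0.0304]
orientation: [0.0, -0.038, 0.999, 0.0]
wrist_force: [-1.2, -0.8, -1.7]
finger_gap: 0.0232
grip_force: 49.8
```

>>> step_arm(moves=[[[-0.7,0,0],[0,0,0],0],[[-1.4,0,0],[0,0,0],0],[[-2.1,0,0],[0,0,0],0],[[-2.8,0,0],[0,0,0],0],[[-3,0,0],[0,0,0],0]])

```text
clock: 16.0
tcp_pos: [0.5029, -0.022, 0.0305]
orientation: [0.0, -0.038, 0.999, 0.0]
wrist_force: [-2.6, -0.2, -1.0]
finger_gap: 0.0231
grip_force: 49.8
```

>>> step_arm(moves=[[[-0.5,0,0],[0,0,0],0],[[-1,0,0],[0,0,0],0],[[-1.5,0,0],[0,0,0],0],[[-1.5,0,0],[0,0,0],0]])

```text
clock: 16.33
tcp_pos: [0.5043, -0.0218, 0.0305]
orientation: [0.0, -0.038, 0.999, 0.0]
wrist_force: [-2.3, -0.3, -2.4]
finger_gap: 0.023
grip_force: 49.8
```

>>> step_arm(moves=[[[-0.4,0,0],[0,0,0],0],[[-0.8,0,0],[0,0,0],0],[[-1.2,0,0],[0,0,0],0],[[-1.2,0,0],[0,0,0],0]])

```text
clock: 16.67
tcp_pos: [0.5052, -0.0218, 0.0305]
orientation: [-0.0, -0.038, 0.999, 0.0]
wrist_force: [-3.0, -1.1, -0.7]
finger_gap: 0.0232
grip_force: 49.8
```

>>> step_arm(moves=[[[-0.4,0,0],[0,0,0],0],[[-0.8,0,0],[0,0,0],0],[[-0.8,0,0],[0,0,0],0]])

```text
clock: 16.92
tcp_pos: [0.5052, -0.0217, 0.0304]
orientation: [-0.001, -0.038, 0.999, -0.0]
wrist_force: [-5.6, -0.6, 1.5]
finger_gap: 0.0232
grip_force: 50.1
```

>>> step_arm(moves=[[[-0.4,0,0],[0,0,0],0],[[-0.8,0,0],[0,0,0],0],[[-0.8,0,0],[0,0,0],0]])

```text
clock: 17.17
tcp_pos: [0.5052, -0.0217, 0.0304]
orientation: [-0.002, -0.038, 0.999, -0.0]
wrist_force: [-7.5, -1.1, 3.4]
finger_gap: 0.023
grip_force: 50.4
```

>>> step_arm(moves=[[[0.8,0,0.2],[0,0,0],0],[[0.8,0,0.2],[0,0,0],0],[[0.8,0,0.2],[0,0,0],26],[[0.8,0,0.2],[0,0,0],32],[[0.8,0,0.2],[0,0,0],40],[[0.8,0,0.2],[0,0,0],44],[[0.8,0,0.2],[0,0,0],44]])

```text
clock: 17.75
tcp_pos: [0.5069, -0.0218, 0.0305]
orientation: [0.001, -0.038, 0.999, -0.0]
wrist_force: [0.6, -0.2, 0.7]
finger_gap: 0.0438
grip_force: 0.0
```

>>> step_arm(moves=[[[0,0,-10],[0,0,0],44],[[0,0,-25],[0,0,0],44],[[0,0,-50],[0,0,0],44],[[20,0,-80],[0,0,0],44],[[50,0,-115],[0,0,0],44],[[50,0,-150],[0,0,0],44],[[50,0,-150],[0,0,0],44],[[50,0,-150],[0,0,0],44]])

```text
clock: 18.42
tcp_pos: [0.458, -0.026, 0.1837]
orientation: [0.003, -0.038, 0.999, -0.001]
wrist_force: [0.4, 0.5, -0.5]
finger_gap: 0.0442
grip_force: 0.0
```

```bash
python3 - <<'E'
from h import *
import pickle
s=telemetry.get_state();P=imaging.camera_params("wrist");a=snap("wrist","w6");b=snap("scene","s6");d=snap("side","d6")
pickle.dump(P,open("w6.pkl","wb"))
print(s["clock"],s["tcp_pos"],s["wrist_force"])
for c in blobs(a,(50,110,40),(80,255,255)): r=cv2.minAreaRect(c);print(r,[np.round(onz("wrist",p,.058,P)*1000,1).tolist() for p in cv2.boxPoints(r)])
q=proj("wrist",[.53,.02,.04],P);print(q)
r=lambda im,x,y,n:cv2.resize(im[y-n:y+n,x-n:x+n],(400,400),interpolation=cv2.INTER_CUBIC)
cv2.imwrite("pics/c6.png",np.hstack([r(a,int(np.clip(q[0],140,420)),int(np.clip(q[1],140,280)),140),r(b,262,213,40)])[:,:,::-1])
E
```

```text
18.4167 [ 0.45803844 -0.02596552  0.18367697] [ 0.43859863  0.48793399 -0.5402874 ]
((276.5, 241.0), (60.0, 25.0), 90.0) [[467.9, -34.7, 58.0], [466.3, -13.8, 58.0], [522.7, -8.8, 58.0], [524.4, -31.1, 58.0]]
[317.79031227 270.71307449]
```

View pics/c6.png

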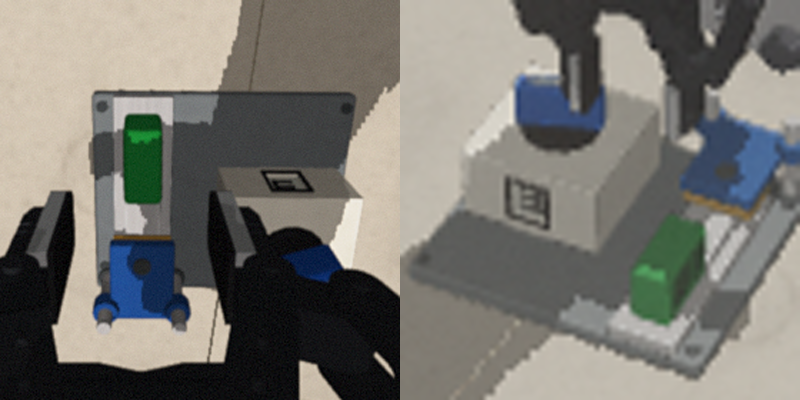

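The last view shows the green blade square on the strip under the brass foot, handle at about (143,158) in the left half. A 3 still stands in the window at (527,202) in the right half, and the arm is clear. The tip stopped against a rising force at the expected stop distance, so I hand in.

```bash
python3 -c "
from workcell import env
print(env.hand_in())"
```

```text
the job is handed in; nothing more can be done
None
```

I handed the job in with the dial at 3 and the green blade level on the strip under the brass foot, tip against the stop; peak push was about 8 N, nothing else was touched, and the simulator returned no verdict.

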